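# Put the patch boxes into the dust-proof case through its flap

### The job

Put every enamel patch box that is out on the shelf into the clear-topped display case: draw the wooden pusher back to free the loading lane, lay each box in the lane lid up and lengthways, and use the pusher, which reaches under the roof, to shove it through the sprung flap until it is wholly inside. When all are in, leave the pusher lying flat in the lane with its nose drawn back out from under the roof, so that the flap hangs shut. Leave the thimbles, dish, jar, brush and magnifier where they are.

Things in the scene. Friction and masses are not known exactly. Their poses are not given: they have to be found in the camera images.
- case: Low white display case with a clear roof, fixed to the shelf, 74 mm wide outside, 54 inside. Origin: underside, mid width, right under the flap; x runs into the case (x 0 to 340 mm, closed; holds four boxes in single file), z up. Roof: underside z 56, top z 60, white bar on its front edge to z 67; it overhangs the lane to x -20. The flap is the only way in.
- lane (a point): Middle of the floor of the open loading lane in front of the flap: case x -180, z 6 mm. The lane runs from case x -340 (open end, robot side) to 0; grey floor 6 mm thick, the same in the case; 54 mm wide between aluminium rails 6 mm thick, tops 12 mm above the lane floor.
- flap (a joint): Red flap, 50 mm wide, 45 tall, hung from its top edge (case x 0, z 55.5 mm). 0 rad = shut; it swings only inwards (positive, to 1.5 rad); a light spring (0.01 N m plus 0.05 per rad: 1 to 2 N at its lower edge) shuts it. It needs 47 mm of free floor behind it to hang shut.
- pusher: Loose wooden pusher in the lane: flat bar 185 x 50 x 24 mm with a black upright post (18 mm along the bar, 22 across) up to 82 mm above its underside; 0.25 kg. Origin: underside, under the post; x to the nose, 170 mm ahead; 15 mm of bar behind. Starts with its nose just short of the flap, filling the loading place. The bar passes under roof and flap; the post does not fit under the roof.
- pusher_nose (a point): Middle of the pusher's nose face, 170 mm ahead of the post and 12 mm above its underside.
- box_teal: Enamel patch box, teal, cream roundel with a strawberry on the lid (lid does not open): 64 mm long (its x), 46 mm wide (its y), 40 mm tall, about 0.15 kg. Origin: centre of its underside, z up. Starts lid up on the shelf to the left of the case; may be absent (None).
- box_cream: Enamel patch box, cream, cream roundel with a strawberry on the lid (lid does not open): 64 mm long (its x), 46 mm wide (its y), 40 mm tall, about 0.15 kg. Origin: centre of its underside, z up. Starts lid up on the shelf to the left of the case; may be absent (None).
- box_red: Enamel patch box, red, cream roundel with a strawberry on the lid (lid does not open): 64 mm long (its x), 46 mm wide (its y), 40 mm tall, about 0.15 kg. Origin: centre of its underside, z up. Starts lid up on the shelf to the left of the case; may be absent (None).
- box_navy: Enamel patch box, navy, cream roundel with a strawberry on the lid (lid does not open): 64 mm long (its x), 46 mm wide (its y), 40 mm tall, about 0.15 kg. Origin: centre of its underside, z up. Starts lid up on the shelf to the left of the case; may be absent (None).
- thimble_strawberry: Porcelain thimble with painted strawberries, 29 mm across, 32 mm tall, standing among the boxes. A bystander, to be left alone; origin at its underside.
- thimble_birch: Carved birch thimble, 31 mm across, 34 mm tall. A bystander, to be left alone; origin at its underside.
- magnet_dish: Round grey steel magnet dish, 104 mm across, 18 mm tall. A bystander, to be left alone; origin at its underside.
- polish_jar: Jar, 56 mm across, 75 mm tall. A bystander, to be left alone; origin at its underside.
- soft_brush: Brush 170 mm long, lying; its x runs along it. A bystander, to be left alone; origin at its underside.
- magnifier: Magnifier lying flat, lens 68 mm across, 10 mm thick, 90 mm handle towards its -x. A bystander, to be left alone; origin at its underside under the lens.
There are look-alikes about, which are no part of the job. There is more than one size of the pusher; the one meant has the size given above. Of the things that look like the box_red, take the one that is nearest to the robot's base at the start.

How it is judged:
By the outcome, as a careful person would: the job done as asked, in the order asked, and still so for the second after the job is handed in, with the robot touching nothing.
Of box_teal, box_cream, box_red, box_navy only 2 to 4 are there at a start; the rules pass over those that are not, and their reading is None.
At some moment in a run one of box_teal, box_cream, box_red, box_navy may be knocked a few centimetres aside while the robot is not near it.
Once in a run the grip may slacken for a moment while it holds something.
It also fails if it takes over 210 s, if anything falls off the work surface, if the arm or the gripper's body presses on something with over 40 N, if the wrist force passes 120 N, or if a joint passes its speed limit or range.

### The arm

A 6-joint arm with a two-finger parallel gripper is mounted at the origin on the work surface. World frame = base frame: x ahead of the robot, y to its left, z up, the work surface at z = 0. Lengths are in m, angles in degrees, forces in N, time in s.
With the tool pointing down it reaches from about 0.35 to 0.875 m from the base axis. Payload 4.2 kg.
Tool frame: the origin (TCP) lies at the very end of the fingers, on their centre line; the grasp point (between the pads) lies ctrl.grip_point_offset behind it (ctrl.grip_point_offset is the distance from the TCP to the grasp point, in m); z points along the fingers, y is the line along which they close (so a half turn about z gives the same grasp; the last joint's range is limited). The gripper opens to 87 mm and grips with 3 to 60 N. Pads are 19 mm wide; open, the fingers measure 117 mm over their backs; the gripper's body (75 mm by 190 mm) begins 51 mm behind the grasp point.
Start: joints at [-49.125, 22.042, 0.453, 0, -68.411, -14.817], TCP at [0.275, -0.561, 0.223] pointing down, gripper open.
Joint ranges: [-179.83, 179.83], [-69.29, 118.12], [-61.27, 80.66], [-181.25, 117.63], [-171.15, -9.14], [-177.46, 177.46]. Speed limits (degrees/s): [159.86, 159.86, 180, 180, 180, 180].

### API

Orientations are given as [roll, pitch, yaw] about the fixed x, y, z axes, in that order (R = Rz(yaw) Ry(pitch) Rx(roll)).
In Python, from bench import ctrl, imaging, order gives the robot as it stands.
- The arm moves only by the shell command python3 -m jog 'ROWS' [FORCE]. ROWS is JSON, a list of rows, each a list of 3 entries, a list of its own where there are three numbers: the finger opening in mm, from 0 to 87, then the shift along the tool's x, y, z in mm, then the turn, a rotation vector about the tool's x, y, z in degrees. In form: [[grip, [tx, ty, tz], [ax, ay, az]], ...]. A call has 1 to 8 rows; each row is the pose to reach, as a shift and turn from the pose commanded when the call began, along the tool's axes at that moment; what a row does not reach only later rows make up. A row lasts 1/8 s, in which the tool goes at most 62.5 mm and 10.7 degrees, less where a joint would pass 70% of its speed; a pose out of reach is approached as far as the arm can. A call with a gripper value outside its range is refused whole. The fingers move at their own pace and stop on an object; FORCE is the grip in N (left out, the last holds). Time passes only in rows, so rows that repeat a pose let the fingers close. It gives the time, the measured TCP pose, the force, the opening and the grip force at its end, in the units of the state.
- ctrl.observe(): the state, without advancing time (a new reading comes with each control period).
- imaging.read_camera(name): name is "scene" or "top" or "wrist"; returns a dict with "frame" (420x560x3 uint8, red, green, blue), "depth" (420x560 float32, m along the optical axis (not along the pixel's ray), 0 where there is no reading), "camera_matrix" (3x3 intrinsics, pixels), "k1" (the pictures are not rectified: a ray, as slopes to the right and down, at radius r is drawn at 1 + k1 r^2 times it, then the intrinsics apply), "rvec" (rotation vector, rad) and "tvec" (3), from world to camera coordinates, as OpenCV has them. Camera axes: x right, y down, z forward; pixel columns grow to the right and rows downward; lengths in m; the calibration is good to about 2 mm. A picture is of the moment at which its call begins.
- order.hand_in(): hands the job in; it is judged then, once.
The state is a dict: "t": time; "joint_positions": joint angles; "joint_vel": joint speeds; "effort": joint torques, N m; "tcp_pos": TCP position; "eef_rot": TCP orientation; "force": force on the tool from outside, world axes, zero at the start; "torque": the same for the moment, N m; "opening": finger opening in m; "finger_force": force on a finger pad.
Only numpy, scipy, OpenCV 4.12 (cv2) and the standard library are available. Lean on these libraries where they do the work, as an engineer would, in place of code of your own. Each camera call takes 0.05 s, during which the arm holds its last target. There are 200 camera calls.

## Working session

There is one attempt and no reset: what is moved stays moved. The work goes in short steps, Python scripts to look and compute and a shell command to move; the robot and the scene stay as the last step left them, time stands still between calls to the robot, and variables do not carry over. Pictures are saved under pics/ and viewed, at most 14 in all, crops included, and the job is handed in when it is done.

```bash
ls; mkdir -p pics
cat > h.py <<'E'
import numpy as np, cv2
from bench import ctrl, imaging, order
from scipy.spatial.transform import Rotation as R
def snap(n,save=None):
    d=imaging.read_camera(n)
    if save: cv2.imwrite('pics/'+save,cv2.cvtColor(d['frame'],cv2.COLOR_RGB2BGR))
    return d
def cloud(d):
    K=np.array(d['camera_matrix']);h,w=d['depth'].shape
    u,v=np.meshgrid(np.arange(w),np.arange(h))
    p=np.stack([u,v],-1).reshape(-1,1,2).astype(float)
    n=cv2.undistortPoints(p,K,np.array([d['k1'],0,0,0,0],float)).reshape(h,w,2)
    z=d['depth'].astype(float)
    c=np.dstack([n[...,0]*z,n[...,1]*z,z])
    Rm=cv2.Rodrigues(np.array(d['rvec'],float))[0]
    P=(c-np.array(d['tvec'],float).ravel())@Rm
    P[z<=0]=np.nan
    return P
def proj(d,X):
    return cv2.projectPoints(np.array(X,float).reshape(-1,3),np.array(d['rvec'],float),np.array(d['tvec'],float),np.array(d['camera_matrix'],float),np.array([d['k1'],0,0,0,0],float))[0].reshape(-1,2)
E
python3 - <<'E'
from h import *
for n in ('scene','top'):
    d=snap(n,n+'0.png'); np.savez('pics/'+n+'0.npz',**d)
    Rm=cv2.Rodrigues(np.array(d['rvec'],float))[0]; print(n,-Rm.T@np.array(d['tvec']).ravel())
    P=cloud(d); print(np.nanmin(P,(0,1)),np.nanmax(P,(0,1)))
s=ctrl.observe(); print(s, ctrl.grip_point_offset)
E
```

```text
pics
scene [1.05557926 0.78099681 0.79225911]
[-1.92703983 -2.32367058 -0.77117612] [1.54807151 0.75907566 0.5217867 ]
top [0.37107336 0.04931693 1.22175308]
[ 0.02602168 -1.34263887 -0.77108901] [1.85442253 1.47934633 0.73834272]
{'t': 0.1, 'joint_positions': array([-4.91243534e+01,  2.20863953e+01,  3.88880059e-01, -2.36195601e-02,
       -6.84098226e+01, -1.48154379e+01]), 'joint_vel': array([ 0.0111125 , -0.01025481,  0.2241622 ,  0.0266827 , -0.001538  ,
        0.07126023]), 'effort': array([-4.97462024e-04, -3.91689563e+01,  1.87935752e+01,  4.23189014e+00,
        1.34797400e-02, -6.34622961e-05]), 'tcp_pos': array([ 0.27434591, -0.56099209,  0.22158164]), 'eef_rot': array([ 1.79890617e+02, -6.23089085e-03, -1.53948497e+02]), 'force': array([0.29645421, 0.61657846, 0.30521736]), 'torque': array([ 0.02050757, -0.02902262, -0.01492521]), 'finger_force': 0.0, 'opening': 0.08707736513605202} 0.0187
```

View pics/top0.png

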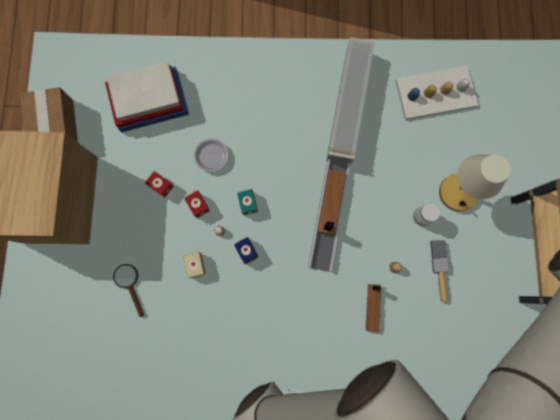

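View pics/scene0.png

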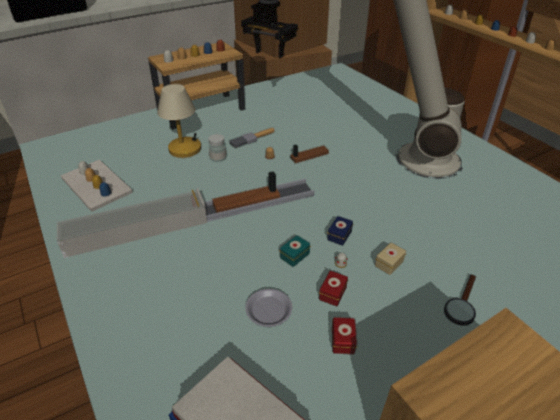

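Top view: the pusher lies in the lane at (331,203), with a smaller look-alike on the shelf at (374,307). The boxes are teal (248,202), navy (246,251) and cream (194,265). There are two reds, at (197,204) and (159,184). Next I measure all of them.

```bash
cat >> h.py <<'E'
def boxat(P,u,v,r=22,zr=(0.032,0.05)):
    Q=P[max(0,v-r):v+r,max(0,u-r):u+r]; m=(Q[...,2]>zr[0])&(Q[...,2]<zr[1])
    n,l,st,c=cv2.connectedComponentsWithStats(m.astype(np.uint8))
    k=1+np.argmax(st[1:,4]); q=Q[l==k]
    (cx,cy),(a,b),ang=cv2.minAreaRect((q[:,:2]*1000).astype(np.float32))
    if a<b: a,b=b,a; ang+=90
    return np.array([cx,cy]),(ang+90)%180-90,a,b,np.median(q[:,2])*1000,len(q)
E
python3 - <<'E'
from h import *
d=dict(np.load('pics/top0.npz')); P=cloud(d)
for n,(u,v) in dict(teal=(248,202),navy=(246,251),cream=(194,265),redA=(197,204),redB=(159,184)).items():
    r=boxat(P,u,v,18); print(n,np.round(r[0]),*np.round(r[1:],1), 'dist',np.hypot(*r[0]))
# lane/pusher
for n,uv in dict(bar1=(337,178),bar2=(329,222),post=(329,227),lane=(322,255),roofbar=(341,156),roof=(352,100),small=(374,315)).items(): print(n,P[uv[1],uv[0]]*1000)
Q=P[160:275,300:365]
# pusher bar top z~30
for zr,nm,box in (((.026,.036),'bar',(155,240,310,355)),((.026,.036),'small',(280,335,360,390)),((.078,.1),'post',(210,240,315,345)),((.052,.075),'case',(30,165,325,380)),((.014,.022),'rails',(160,275,305,355))):
    Q=P[box[0]:box[1],box[2]:box[3]]; q=Q[(Q[...,2]>zr[0])&(Q[...,2]<zr[1])]
    print(nm,len(q), cv2.minAreaRect((q[:,:2]*1000).astype(np.float32)) if len(q)>3 else '', np.median(q[:,2]) if len(q) else '')
E
```

```text
teal [617. 142.] 15.8 65.1 45.5 39.7 358.0 dist 632.8471844444845
navy [477. 140.] 29.9 64.2 45.9 40.0 381.0 dist 497.2085974138093
cream [435. 283.] 16.0 63.7 45.6 40.0 388.0 dist 519.0400820738025
redA [607. 285.] 32.4 65.3 45.6 39.8 360.0 dist 670.747805054899
redB [664. 396.] 55.5 64.3 45.9 39.6 351.0 dist 773.1475206382859
bar1 [ 691.1091024  -116.12769955   29.97035685]
bar2 [552.51493622 -85.64928449  89.66116938]
post [538.97759593 -85.65678137  89.26752161]
lane [470.24311396 -75.27783041   7.11394602]
roofbar [ 745.34356192 -122.54797309   67.11917246]
roof [ 917.3825609  -156.4587354    59.62718436]
small [ 307.85464663 -217.57693564   12.79368019]
bar 990 ((640.2452392578125, -97.37388610839844), (73.97286987304688, 219.83351135253906), 76.51807403564453) 0.030153200368778034
small 1  0.02658585038572326
post 56 ((545.3670043945312, -86.69087219238281), (21.335716247558594, 17.85091209411621), 81.01591491699219) 0.08785812501432144
case 3118 ((928.0755615234375, -155.57693481445312), (76.74051666259766, 376.5393981933594), 80.08895874023438) 0.06032438809022289
rails 460 ((590.0604248046875, -95.26717376708984), (66.03529357910156, 325.47296142578125), 79.9432373046875) 0.017974427412036725
```

Run:
```python
import cv2
a=cv2.imread('pics/top0.png')
cv2.imwrite('pics/c1.png',cv2.resize(a[140:290,130:400],None,fx=2.96,fy=2.96,interpolation=cv2.INTER_CUBIC))
```

```text
(no output)
```

View pics/c1.png

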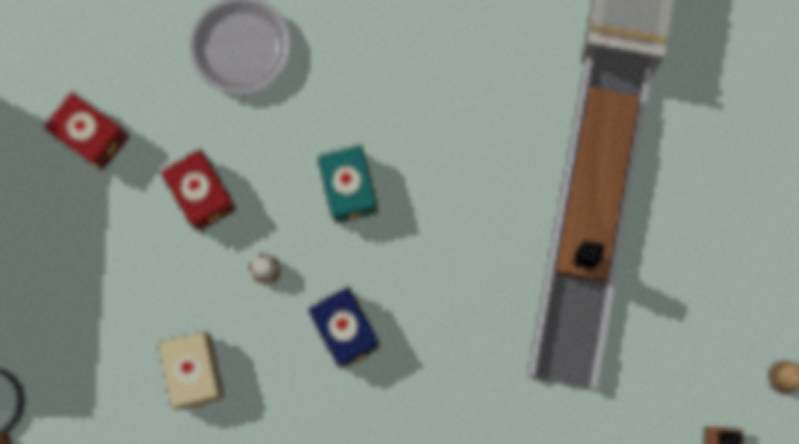

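Red: the candidates are (197,204), 671 mm from the base, and (159,184), 773 mm. The nearer one at (197,204) is meant, and the crop confirms both are red boxes. The pusher in the lane measures about 185 mm long and 30 mm high including the floor, so it is the right one; the one on the shelf is only about 13 mm high. All four boxes are present.

```bash
cat >> h.py <<'E'
O=np.array([768.,-127.]); TH=-10.0
def lane(x,y=0):
    t=np.deg2rad(TH); return O+np.array([x*np.cos(t)-y*np.sin(t), x*np.sin(t)+y*np.cos(t)])
def tolane(p):
    t=np.deg2rad(TH); e=np.array(p)-O; return np.array([e@[np.cos(t),np.sin(t)], e@[-np.sin(t),np.cos(t)]])
def go(xy,z,yaw):
    s=ctrl.observe(); Rm=R.from_euler('xyz',s['eef_rot'],degrees=True)
    T=R.from_euler('xyz',[180,0,yaw],degrees=True)
    dp=Rm.inv().apply(np.array([xy[0],xy[1],z])-s['tcp_pos']*1000)
    print('shift',np.round(dp,1),'turn',np.round((Rm.inv()*T).as_rotvec(degrees=True),1))
E
python3 -c "
from h import *
go((545.4,-86.7),160,170)
print(tolane((545.4,-86.7)))"
```

```text
shift [-451.8  306.9   62.1] turn [ 0.1 -0.  36.1]
[-226.21622738    1.0336681 ]
```

```bash
python3 -m jog '[[87,[-50,35,0],[0,0,6]],[87,[-100,70,0],[0,0,12]],[87,[-150,105,0],[0,0,18]],[87,[-200,140,0],[0,0,24]],[87,[-250,170,0],[0,0,30]],[87,[-300,205,20],[0,0,36]],[87,[-350,240,40],[0,0,36]],[87,[-400,272,62],[0,0,36]]]' 20
python3 -m jog '[[87,[-52,35,0],[0,0,0]],[87,[-52,35,0],[0,0,0]],[87,[-52,35,0],[0,0,0]]]'
python3 - <<'E'
from h import *
d=snap('wrist','w1.png')
go((545.4,-86.7),50,170)
P=cloud(d); Z=P[...,2]
m=(Z>.078)&(Z<.1); q=P[m]; print(len(q), np.round(q.mean(0)*1000) if len(q) else '', cv2.minAreaRect((q[:,:2]*1000).astype(np.float32)))
m=(Z>.026)&(Z<.034); q=P[m]; print('bar',len(q),cv2.minAreaRect((q[:,:2]*1000).astype(np.float32)))
m=(Z>.015)&(Z<.0205); q=P[m]; print('rails',len(q),cv2.minAreaRect((q[:,:2]*1000).astype(np.float32)))
E
```

```text
t: 1.1
tcp_pos: [0.5129, -0.1429, 0.1615]
eef_rot: [180.0, 0.0, 170.1]
force: [0.6, -0.5, 0.3]
opening: 0.0872
finger_force: 0.0
t: 1.48
tcp_pos: [0.5689, -0.1192, 0.1612]
eef_rot: [-180.0, -0.1, 170.1]
force: [-0.6, -0.8, 0.4]
opening: 0.0871
finger_force: 0.0
shift [ 28.4  28.5 111.7] turn [-0.  -0.1  0. ]
692 [544. -88.  87.] ((544.7078857421875, -88.07087707519531), (22.080820083618164, 17.735811233520508), 80.08142852783203)
bar 8232 ((554.162841796875, -108.45822143554688), (511.924560546875, 312.2583923339844), 80.41644287109375)
rails 5028 ((554.4593505859375, -125.2454833984375), (557.9002685546875, 322.063720703125), 79.50724029541016)
```

View pics/w1.png

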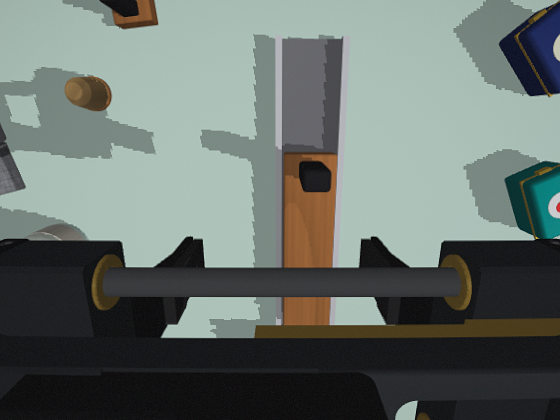

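Wrist view: the post is at (315,176) in the lane, with the rails at columns 280 and 343. The post measures (544.7,-88.1), which agrees with the top view. I correct and descend.

```bash
python3 -m jog '[[87,[29,26.5,0],[0,0,0]],[87,[29,26.5,0],[0,0,0]],[87,[29,26.5,50],[0,0,0]],[87,[29,26.5,100],[0,0,0]],[87,[29,26.5,111],[0,0,0]],[15,[29,26.5,111],[0,0,0]],[15,[29,26.5,111],[0,0,0]],[15,[29,26.5,111],[0,0,0]]]' 20
python3 -m jog '[[15,[0,0,0],[0,0,0]],[15,[0,0,0],[0,0,0]],[15,[0,0,0],[0,0,0]]]'
python3 -c "
from h import *
print(tolane(ctrl.observe()['tcp_pos'][:2]*1000)); print(lane(-305))"
```

```text
t: 2.52
tcp_pos: [0.5468, -0.0882, 0.0528]
eef_rot: [179.9, 0.2, 170.1]
force: [-0.4, -0.2, -0.3]
opening: 0.0647
finger_force: 0.0
t: 2.9
tcp_pos: [0.5457, -0.0881, 0.0511]
eef_rot: [180.0, 0.0, 170.1]
force: [-0.6, -0.9, 0.3]
opening: 0.0352
finger_force: 0.0
[-225.70560508   -0.34452526]
[467.63363533 -74.03730581]
```

```bash
python3 -m jog '[[15,[0,0,0],[0,0,0]],[15,[0,0,0],[0,0,0]],[15,[0,0,0],[0,0,0]],[15,[0,0,0],[0,0,0]]]'
python3 -m jog '[[15,[10,0,0],[0,0,0]],[15,[22,0,0],[0,0,0]],[15,[36,0,0],[0,0,0]],[15,[50,0,0],[0,0,0]],[15,[65,0,0],[0,0,0]],[15,[78,0,0],[0,0,0]],[15,[80,0,0],[0,0,0]],[15,[80,0,0],[0,0,0]]]'
```

```text
t: 3.4
tcp_pos: [0.5456, -0.0882, 0.051]
eef_rot: [180.0, -0.0, 170.1]
force: [-0.1, 0.8, 0.3]
opening: 0.0218
finger_force: 20.0
t: 4.4
tcp_pos: [0.4665, -0.0744, 0.051]
eef_rot: [-180.0, -0.0, 170.1]
force: [-0.0, 0.2, -0.6]
opening: 0.0213
finger_force: 20.0
```

```bash
python3 -m jog '[[60,[0,0,0],[0,0,0]],[60,[0,0,0],[0,0,0]],[60,[0,0,0],[0,0,0]],[60,[0,0,-60],[0,0,0]],[60,[0,0,-120],[0,0,0]],[60,[0,0,-150],[0,0,0]],[60,[0,0,-150],[0,0,0]]]'
python3 - <<'E'
from h import *
d=snap('top','t2.png'); P=cloud(d); Z=P[...,2]
for n,(u,v) in dict(teal=(248,202),navy=(246,251),cream=(194,265),red=(197,204)).items():
    r=boxat(P,u,v,18); print(n,np.round(r[0]),*np.round(r[1:],1))
# rails: points z~18, in lane frame
def rails(P):
    q=P[(P[...,2]>.0145)&(P[...,2]<.0215)][:,:2]*1000
    L=np.array([tolane(p) for p in q])
    for s in (1,-1):
        k=(abs(L[:,1]-s*30)<6)&(L[:,0]>-335)&(L[:,0]<-25)
        if k.sum()>20: print(s,k.sum(),np.polyfit(L[k,0]+180,L[k,1],1),L[k,0].min(),L[k,0].max())
rails(P)
d=snap('wrist'); P2=cloud(d); rails(P2)
d0=dict(np.load('pics/top0.npz')); rails(cloud(d0))
d1=snap('scene');rails(cloud(d1))
q=P[...,:2][(Z>.0625)&(Z<.072)]*1000; L=np.array([tolane(p) for p in q]); L=L[(abs(L[:,1])<45)&(abs(L[:,0])<60)]; print('roofbar',len(L),L.min(0),L.max(0))
E
```

```text
t: 5.28
tcp_pos: [0.4685, -0.0742, 0.2038]
eef_rot: [179.9, 0.4, 170.1]
force: [0.2, 0.3, -0.3]
opening: 0.0597
finger_force: 0.0
teal [616. 141.] 15.4 67.2 45.6 39.6 362.0Traceback (most recent call last):
  File "<stdin>", line 4, in <module>
  File "h.py", line 24, in boxat
    k=1+np.argmax(st[1:,4]); q=Q[l==k]
        ~~~~~~~~~^^^^^^^^^^
    return _wrapfunc(a, 'argmax', axis=axis, out=out, **kwds)
    return bound(*args, **kwds)
ValueError: attempt to get argmax of an empty sequence
```

Navy is probably hidden by the arm, so I skip any box without a reading.

```bash
cat >> h.py <<'E'
BX=dict(teal=(248,202),navy=(246,251),cream=(194,265),red=(197,204))
def boxes(P,names):
    for n in names:
        try: r=boxat(P,*BX[n],20); print(n,np.round(r[0]),*np.round(r[1:],1))
        except Exception: print(n,'none')
def rails(P):
    q=P[(P[...,2]>.0145)&(P[...,2]<.0215)][:,:2]*1000
    L=np.array([tolane(p) for p in q])
    for s in (1,-1):
        k=(abs(L[:,1]-s*30)<6)&(L[:,0]>-335)&(L[:,0]<-25)
        if k.sum()>20: print(s,k.sum(),np.polyfit(L[k,0]+180,L[k,1],1),L[k,0].min(),L[k,0].max())
E
python3 - <<'E'
from h import *
d=snap('top','t2.png'); P=cloud(d); Z=P[...,2]
boxes(P,BX)
rails(P)
d=snap('wrist'); P2=cloud(d); rails(P2)
d0=dict(np.load('pics/top0.npz')); rails(cloud(d0))
q=P[...,:2][(Z>.0625)&(Z<.072)]*1000; L=np.array([tolane(p) for p in q]); L=L[(abs(L[:,1])<45)&(abs(L[:,0])<60)]; print('roofbar',len(L),L.min(0),L.max(0))
go((616,141),150,195.5)
E
```

```text
teal [617. 142.] 15.3 64.9 45.6 39.8 359.0
navy none
cream [435. 283.] 15.8 63.7 45.8 39.6 391.0
red [606. 285.] 32.3 66.5 45.7 39.6 361.0
1 100 [4.85589756e-03 2.97833758e+01] -193.09641332435305 -27.665250444600755
-1 110 [-4.45188839e-04 -2.93051000e+01] -334.4499256329882 -25.455461020810247
1 702 [-9.50102444e-04  2.95871511e+01] -334.8564922615425 -130.8870388959864
-1 709 [-1.03360198e-03 -3.01835478e+01] -334.6658867464199 -130.8999150500018
1 203 [-2.54376353e-03  3.00672596e+01] -334.61783623277455 -26.359751718592857
-1 202 [-1.24976578e-03 -2.94702431e+01] -334.83051849737296 -25.014627154405957
roofbar 180 [-25.77474599 -36.71766008] [59.33676998 37.39378186]
shift [-110.6  238.1   49.5] turn [  0.   -0.1 -25.5]
```

View pics/t2.png

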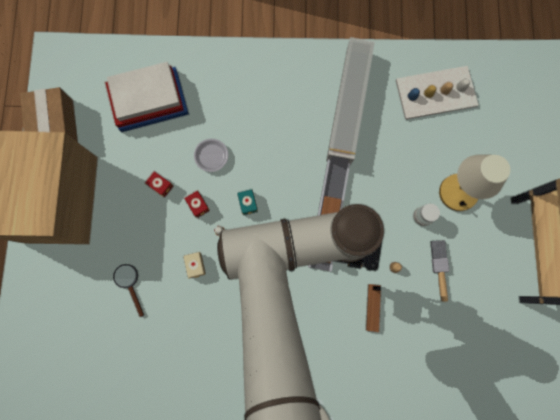

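Only the arm hides navy; the lane in front of the pusher's nose is free and the lane frame agrees to 0.5 mm. Teal goes first.

```bash
python3 -m jog '[[65,[-25,55,0],[0,0,-8]],[65,[-50,108,0],[0,0,-16]],[65,[-78,162,10],[0,0,-25.5]],[65,[-105,215,30],[0,0,-25.5]],[65,[-110.5,238,50],[0,0,-25.5]],[65,[-110.5,238,50],[0,0,-25.5]],[65,[-110.5,238,50],[0,0,-25.5]]]' 20
python3 - <<'E'
from h import *
d=snap('wrist'); P=cloud(d); Z=P[...,2]; m=(Z>.034)&(Z<.046)&(abs(P[...,0]-.617)<.05)&(abs(P[...,1]-.142)<.05)
q=P[m][:,:2]*1000; print(len(q),cv2.minAreaRect(q.astype(np.float32)) if len(q) else '')
go((617,142),17,195.4)
E
```

```text
t: 6.3
tcp_pos: [0.6162, 0.1403, 0.1502]
eef_rot: [-180.0, -0.1, -164.4]
force: [0.6, -0.5, 0.9]
opening: 0.0649
finger_force: 0.0
3436 ((615.66552734375, 140.92652893066406), (63.23442840576172, 46.015079498291016), 15.867711067199707)
shift [ -1.1   1.7 134.1] turn [-0.  -0.   0.1]
```

```bash
python3 -m jog '[[65,[0,1,50],[0,0,0]],[65,[0,1,95],[0,0,0]],[65,[0,1,122],[0,0,0]],[65,[0,1,133],[0,0,0]],[65,[0,1,133],[0,0,0]],[30,[0,1,133],[0,0,0]],[30,[0,1,133],[0,0,0]],[30,[0,1,133],[0,0,0]]]' 25
python3 -m jog '[[30,[0,0,0],[0,0,0]],[30,[0,0,0],[0,0,0]],[30,[0,0,-10],[0,0,0]],[30,[0,0,-40],[0,0,0]],[30,[0,0,-80],[0,0,0]],[30,[0,0,-80],[0,0,0]],[30,[0,0,-80],[0,0,0]]]'
python3 -c "
from h import *
go(lane(-85),97,169.9)"
```

```text
t: 7.35
tcp_pos: [0.617, 0.1421, 0.0191]
eef_rot: [180.0, 0.1, -164.4]
force: [0.3, 0.1, 3.1]
opening: 0.0456
finger_force: 25.0
t: 8.22
tcp_pos: [0.6157, 0.1418, 0.0974]
eef_rot: [180.0, -0.1, -164.5]
force: [0.1, 1.2, -1.5]
opening: 0.0457
finger_force: 25.0
shift [   1.9 -263.1    0.3] turn [ 0.  -0.1 25.6]
```

```bash
python3 -m jog '[[30,[0,-45,0],[0,0,6]],[30,[1,-90,0],[0,0,12]],[30,[1,-135,0],[0,0,18]],[30,[2,-180,0],[0,0,25.6]],[30,[2,-225,0],[0,0,25.6]],[30,[2,-263,0],[0,0,25.6]],[30,[2,-263,0],[0,0,25.6]],[30,[2,-263,0],[0,0,25.6]]]'
python3 -c "
from h import *
go(lane(-85),25,169.9); d=snap('wrist','w2.png')
P=cloud(d); Z=P[...,2]; m=(Z>.09)&(Z<.14)&(abs(P[...,0]-.684)<.06)&(abs(P[...,1]+.112)<.045)
q=P[m]*1000; print(len(q),np.median(q[:,2]),cv2.minAreaRect(q[:,:2].astype(np.float32)) if len(q) else '')"
```

```text
t: 9.22
tcp_pos: [0.684, -0.1117, 0.0963]
eef_rot: [-180.0, -0.2, 169.9]
force: [0.2, 0.6, -0.8]
opening: 0.0461
finger_force: 25.0
shift [-0.6 -0.4 71.3] turn [-0.  -0.2  0. ]
10323 116.75819085604437 ((681.5338134765625, -111.61573791503906), (69.80523681640625, 66.87657928466797), 81.08524322509766)
```

View pics/w2.png

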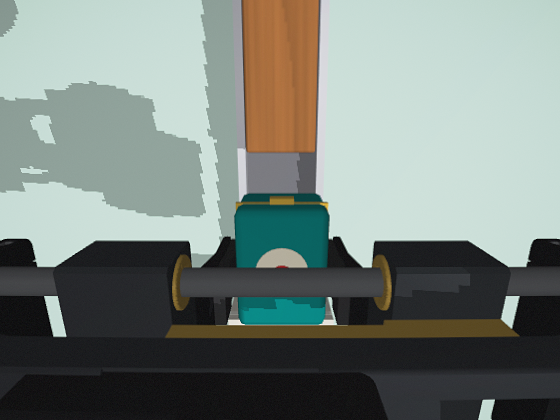

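Teal is held square above the lane at (282,258) and the pusher nose is clear behind it at row 152. I lower it.

```bash
python3 -m jog '[[30,[0,0,40],[0,0,0]],[30,[0,0,60],[0,0,0]],[30,[0,0,68],[0,0,0]],[30,[0,0,71],[0,0,0]],[30,[0,0,71],[0,0,0]],[60,[0,0,71],[0,0,0]],[60,[0,0,71],[0,0,0]],[60,[0,0,71],[0,0,0]]]'
python3 -m jog '[[60,[0,0,-45],[0,0,0]],[60,[0,0,-90],[0,0,0]],[60,[0,0,-90],[0,0,0]],[60,[60,0,-90],[0,0,0]],[60,[120,0,-90],[0,0,0]],[60,[180,0,-90],[0,0,0]],[60,[222,0,-90],[0,0,0]],[60,[222,0,-90],[0,0,0]]]'
python3 - <<'E'
from h import *
d=snap('wrist','w3.png'); P=cloud(d); Z=P[...,2]
q=P[(Z>.08)&(Z<.095)]*1000; q=q[(abs(q[:,0]-467)<30)&(abs(q[:,1]+74)<30)]
c=cv2.minAreaRect(q[:,:2].astype(np.float32)); print(c,tolane(c[0])); go(c[0],51,169.9)
d=snap('top'); P=cloud(d)
boxes(P,BX)
Z=P[...,2]; q=P[(Z>.04)&(Z<.052)]*1000; L=np.array([tolane(p) for p in q[:,:2]]); k=(abs(L[:,1])<35)&(L[:,0]<-20)&(L[:,0]>-150); print(L[k].min(0),L[k].max(0),np.median(q[k][:,2]))
E
```

```text
t: 10.28
tcp_pos: [0.6854, -0.112, 0.0276]
eef_rot: [180.0, 0.1, 170.0]
force: [0.0, 0.1, 0.1]
opening: 0.0591
finger_force: 0.0
t: 11.28
tcp_pos: [0.463, -0.0732, 0.1169]
eef_rot: [-180.0, -0.1, 170.0]
force: [0.4, 0.6, 0.1]
opening: 0.0599
finger_force: 0.0
((465.6170349121094, -74.76355743408203), (21.7498779296875, 18.02202033996582), 79.90135955810547) [-306.85985146   -1.06539722]
shift [-0.3 -1.5 66.3] turn [0.  0.  0.1]
teal none
navy none
cream [434. 283.] 15.5 65.9 46.4 39.9 391.0
red [607. 285.] 32.4 66.0 45.8 40.0 359.0
[-118.23474718  -32.65239896] [-22.78636299  29.74972605] 45.8394371646019
```

```bash
python3 -m jog '[[60,[0,-1.5,40],[0,0,0]],[60,[0,-1.5,66],[0,0,0]],[60,[0,-1.5,66],[0,0,0]],[15,[0,-1.5,66],[0,0,0]],[15,[0,-1.5,66],[0,0,0]],[15,[0,-1.5,66],[0,0,0]],[15,[0,-1.5,66],[0,0,0]],[15,[0,-1.5,66],[0,0,0]]]' 25
python3 -m jog '[[15,[0,0,0],[0,0,0]],[15,[-8,0,0],[0,0,0]],[15,[-16,0,0],[0,0,0]],[15,[-26,0,0],[0,0,0]],[15,[-38,0,0],[0,0,0]],[15,[-50,0,0],[0,0,0]],[15,[-62,0,0],[0,0,0]],[15,[-74,0,0],[0,0,0]]]'
python3 -m jog '[[15,[-12,0,0],[0,0,0]],[15,[-24,0,0],[0,0,0]],[15,[-36,0,0],[0,0,0]],[15,[-48,0,0],[0,0,0]],[15,[-60,0,0],[0,0,0]],[15,[-72,0,0],[0,0,0]],[15,[-84,0,0],[0,0,0]],[15,[-96,0,0],[0,0,0]]]'
python3 -c "
from h import *
print(tolane(ctrl.observe()['tcp_pos'][:2]*1000))"
```

```text
t: 12.38
tcp_pos: [0.4664, -0.0746, 0.0513]
eef_rot: [180.0, 0.0, 170.0]
force: [-0.7, 1.2, 1.1]
opening: 0.0218
finger_force: 25.0
t: 13.38
tcp_pos: [0.5372, -0.0881, 0.0505]
eef_rot: [-179.9, -0.4, 169.9]
force: [-14.3, 4.6, 14.8]
opening: 0.0219
finger_force: 25.0
t: 14.38
tcp_pos: [0.6344, -0.1046, 0.0508]
eef_rot: [-180.0, -0.0, 170.0]
force: [-2.9, -0.2, -3.3]
opening: 0.0216
finger_force: 25.0
[-135.45289433   -1.11358026]
```

```bash
python3 -m jog '[[15,[-12,0,0],[0,0,0]],[15,[-22,0,0],[0,0,0]],[15,[-28,0,0],[0,0,0]],[15,[-28,0,0],[0,0,0]],[15,[-28,0,0],[0,0,0]]]'
python3 -c "
from h import *
snap('scene','s1.png')
a=cv2.imread('pics/s1.png'); cv2.imwrite('pics/s1c.png',cv2.resize(a[130:270,40:330],None,fx=2.7,fy=2.7,interpolation=cv2.INTER_CUBIC))"
```

```text
t: 15.0
tcp_pos: [0.6627, -0.1093, 0.0515]
eef_rot: [180.0, 0.2, 170.0]
force: [3.1, -1.2, -4.5]
opening: 0.0218
finger_force: 25.0
```

View pics/s1c.png

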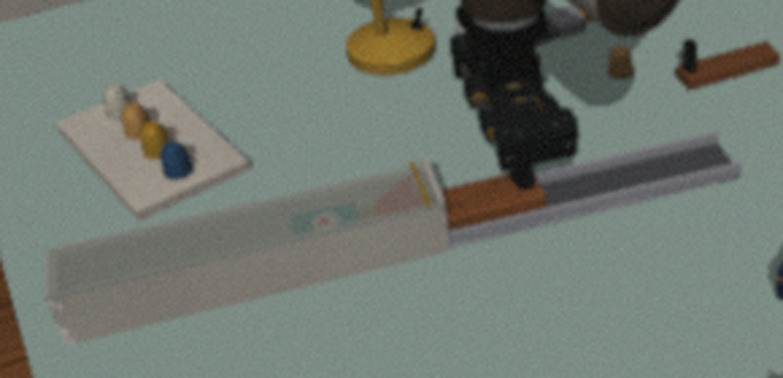

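The scene crop shows teal inside the case at (323,218), with the flap (390,195) lying over the pusher bar. I draw the pusher back.

```bash
python3 -m jog '[[15,[15,0,0],[0,0,0]],[15,[40,0,0],[0,0,0]],[15,[70,0,0],[0,0,0]],[15,[100,0,0],[0,0,0]],[15,[130,0,0],[0,0,0]],[15,[160,0,0],[0,0,0]],[15,[185,0,0],[0,0,0]],[15,[200,0,0],[0,0,0]]]'
python3 -m jog '[[60,[0,0,0],[0,0,0]],[60,[0,0,0],[0,0,0]],[60,[0,0,0],[0,0,0]],[60,[0,0,-60],[0,0,0]],[60,[0,0,-100],[0,0,0]],[60,[-60,0,-100],[0,0,0]],[60,[-120,0,-100],[0,0,0]],[60,[-160,0,-100],[0,0,0]]]'
python3 - <<'E'
from h import *
d=snap('top'); P=cloud(d); boxes(P,BX)
d=snap('scene'); P=cloud(d); Z=P[...,2]
for n,c in dict(navy=(.477,.140),cream=(.435,.283),red=(.607,.285)).items():
    q=P[(Z>.034)&(Z<.046)&(abs(P[...,0]-c[0])<.07)&(abs(P[...,1]-c[1])<.07)]*1000; print(n,len(q),cv2.minAreaRect(q[:,:2].astype(np.float32)) if len(q)>3 else '')
go((607,285),150,212.4)
E
```

```text
t: 16.05
tcp_pos: [0.4637, -0.0742, 0.0519]
eef_rot: [180.0, 0.1, 170.0]
force: [-0.1, -0.4, -1.5]
opening: 0.0216
finger_force: 25.0
t: 17.05
tcp_pos: [0.6247, -0.103, 0.1508]
eef_rot: [180.0, 0.1, 169.9]
force: [-0.2, -0.3, -0.1]
opening: 0.0599
finger_force: 0.0
teal none
navy [477. 140.] 29.8 64.0 46.1 39.7 368.0
cream [435. 284.] 15.8 63.4 46.6 40.2 387.0
red [606. 285.] 32.7 67.2 46.1 40.2 359.0
navy 332 ((480.1712341308594, 141.92124938964844), (66.12117004394531, 46.76569366455078), 30.272432327270508)
cream 393 ((435.636962890625, 285.5783386230469), (65.96139526367188, 46.48443603515625), 18.2543888092041)
red 491 ((582.9578857421875, 270.8739929199219), (130.42446899414062, 46.389244079589844), 32.39954376220703)
shift [ 86.3 378.9  -0.8] turn [ -0.    0.  -42.5]
```

```bash
python3 -m jog '[[65,[12,54,0],[0,0,-6]],[65,[24,108,0],[0,0,-12]],[65,[37,162,0],[0,0,-18]],[65,[50,216,0],[0,0,-24]],[65,[62,270,0],[0,0,-30]],[65,[74,325,0],[0,0,-36]],[65,[86,379,0],[0,0,-42.5]],[65,[86,379,0],[0,0,-42.5]]]'
cat >> h.py <<'E'
def near(x,y):
    d=snap('wrist'); P=cloud(d); Z=P[...,2]; m=(Z>.034)&(Z<.046)&(abs(P[...,0]-x/1000)<.05)&(abs(P[...,1]-y/1000)<.05)
    q=P[m][:,:2]*1000; c=cv2.minAreaRect(q.astype(np.float32)); print(len(q),c); return d,c
E
python3 - <<'E'
from h import *
near(607,285); go((606.5,285),17,212.5)
E
```

```text
t: 18.15
tcp_pos: [0.6024, 0.2895, 0.1503]
eef_rot: [180.0, -0.0, -147.3]
force: [-0.1, -0.6, 0.5]
opening: 0.065
finger_force: 0.0
3436 ((607.049560546875, 285.2663269042969), (63.31716537475586, 46.0609130859375), 32.53547668457031)
shift [ -2.2  -4.3 133.4] turn [ 0.  -0.1  0.1]
```

```bash
python3 -m jog '[[65,[0,0,0],[0,0,0]],[65,[0,0,0],[0,0,0]]]'
python3 -c "
from h import *
go((607,285),17,212.5)"
```

```text
t: 18.45
tcp_pos: [0.6034, 0.2845, 0.1512]
eef_rot: [-180.0, -0.0, -147.7]
force: [0.2, 0.2, -1.0]
opening: 0.0651
finger_force: 0.0
shift [ -3.4  -1.5 134.2] turn [-0.  -0.  -0.2]
```

```bash
python3 -m jog '[[65,[-3,-1.5,50],[0,0,0]],[65,[-3,-1.5,95],[0,0,0]],[65,[-3,-1.5,122],[0,0,0]],[65,[-3,-1.5,133],[0,0,0]],[65,[-3,-1.5,133],[0,0,0]],[30,[-3,-1.5,133],[0,0,0]],[30,[-3,-1.5,133],[0,0,0]],[30,[-3,-1.5,133],[0,0,0]]]' 25
python3 -m jog '[[30,[0,0,0],[0,0,0]],[30,[0,0,0],[0,0,0]],[30,[0,0,-10],[0,0,0]],[30,[0,0,-40],[0,0,0]],[30,[0,0,-80],[0,0,0]],[30,[0,0,-80],[0,0,0]],[30,[0,0,-80],[0,0,0]]]'
python3 -c "
from h import *
go(lane(-85),97,169.9)"
```

```text
t: 19.45
tcp_pos: [0.6071, 0.2865, 0.0193]
eef_rot: [-180.0, 0.1, -147.5]
force: [0.4, -0.9, 3.5]
opening: 0.0462
finger_force: 25.0
t: 20.32
tcp_pos: [0.6057, 0.286, 0.0973]
eef_rot: [180.0, -0.1, -147.6]
force: [-0.8, 0.4, -1.5]
opening: 0.046
finger_force: 25.0
shift [ 1.472e+02 -3.782e+02  2.000e-01] turn [ 0.  -0.1 42.5]
```

```bash
python3 -m jog '[[30,[20,-50,0],[0,0,6]],[30,[40,-103,0],[0,0,12]],[30,[60,-157,0],[0,0,18]],[30,[81,-210,0],[0,0,25]],[30,[103,-265,0],[0,0,32]],[30,[125,-320,0],[0,0,39]],[30,[140,-360,0],[0,0,42.5]],[30,[147,-378,0],[0,0,42.5]]]'
python3 -m jog '[[30,[0,0,0],[0,0,0]],[30,[0,0,0],[0,0,0]],[30,[0,0,0],[0,0,0]]]'
python3 -c "
from h import *
go(lane(-85),25,169.9); print(tolane(ctrl.observe()['tcp_pos'][:2]*1000))
d=snap('wrist'); P=cloud(d); Z=P[...,2]; q=P[(Z>.112)&(Z<.126)]*1000; L=np.array([tolane(p) for p in q[:,:2]]); k=(abs(L[:,1])<23)&(abs(L[:,0]+85)<60); print(k.sum(),np.percentile(L[k],[1,99],axis=0),np.median(q[k][:,2]))"
```

```text
t: 21.32
tcp_pos: [0.6842, -0.114, 0.0957]
eef_rot: [-180.0, -0.2, 169.8]
force: [0.1, -0.0, -1.3]
opening: 0.0459
finger_force: 25.0
t: 21.7
tcp_pos: [0.6853, -0.1099, 0.098]
eef_rot: [180.0, -0.0, 170.1]
force: [-0.2, 0.1, -0.9]
opening: 0.0458
finger_force: 25.0
shift [ 0.6 -2.5 73. ] turn [ 0.  -0.   0.2]
[-84.40996402   2.48745013]
7730 [[-116.01273607  -21.04005438]
 [ -54.89784725   22.53518138]] 118.4334600659445
```

```bash
python3 -m jog '[[30,[0,-2.5,0],[0,0,0]],[30,[0,-2.5,40],[0,0,0]],[30,[0,-2.5,62],[0,0,0]],[30,[0,-2.5,71],[0,0,0]],[30,[0,-2.5,73],[0,0,0]],[30,[0,-2.5,73],[0,0,0]]]'
python3 -m jog '[[60,[0,0,0],[0,0,0]],[60,[0,0,0],[0,0,0]],[60,[0,0,-45],[0,0,0]],[60,[0,0,-90],[0,0,0]],[60,[60,0,-90],[0,0,0]],[60,[120,0,-90],[0,0,0]],[60,[180,0,-90],[0,0,0]],[60,[222,0,-90],[0,0,0]]]'
python3 -m jog '[[60,[0,0,0],[0,0,0]],[60,[0,0,0],[0,0,0]]]'
cat >> h.py <<'E'
def post():
    d=snap('wrist'); P=cloud(d); Z=P[...,2]
    q=P[(Z>.08)&(Z<.095)]*1000; q=q[(abs(q[:,0]-467)<35)&(abs(q[:,1]+74)<30)]
    c=cv2.minAreaRect(q[:,:2].astype(np.float32)); print(c,tolane(c[0])); go(c[0],51,169.9)
    q=P[(Z>.038)&(Z<.052)]*1000; L=np.array([tolane(p) for p in q[:,:2]]); k=(abs(L[:,1])<35)&(L[:,0]<-20)&(L[:,0]>-150)
    if k.sum(): print('box',k.sum(),np.percentile(L[k],[1,99],axis=0),np.median(q[k][:,2]))
E
python3 - <<'E'
from h import *
post(); d=snap('top'); P=cloud(d); boxes(P,BX)
Z=P[...,2]; q=P[(Z>.038)&(Z<.052)]*1000; L=np.array([tolane(p) for p in q[:,:2]]); k=(abs(L[:,1])<27)&(L[:,0]<-40)&(L[:,0]>-150); print(np.percentile(L[k],[2,98],axis=0),np.median(q[k][:,2]))
E
```

```text
t: 22.5
tcp_pos: [0.6856, -0.114, 0.0259]
eef_rot: [180.0, 0.1, 170.0]
force: [-0.7, 0.4, -1.2]
opening: 0.0459
finger_force: 25.0
t: 23.5
tcp_pos: [0.4639, -0.0752, 0.1156]
eef_rot: [180.0, 0.0, 170.0]
force: [-0.2, 0.3, -0.1]
opening: 0.06
finger_force: 0.0
t: 23.75
tcp_pos: [0.4676, -0.0752, 0.116]
eef_rot: [180.0, 0.2, 170.0]
force: [0.6, -0.7, 0.2]
opening: 0.0601
finger_force: 0.0
((453.88262939453125, -73.24937438964844), (21.24435043334961, 17.54344367980957), 79.89373779296875) [-318.67892011   -1.61187615]
shift [14.3 -0.5 64.6] turn [0.  0.1 0.1]
teal none
navy none
cream [435. 283.] 14.3 63.7 46.9 39.8 390.0
red none
[[-114.62347047  -22.64490834]
 [ -53.26168131   21.61941484]] 45.99170456558332
```

```bash
python3 -m jog '[[60,[14,-0.5,20],[0,0,0]],[60,[14,-0.5,64],[0,0,0]],[60,[14,-0.5,64],[0,0,0]],[15,[14,-0.5,64],[0,0,0]],[15,[14,-0.5,64],[0,0,0]],[15,[14,-0.5,64],[0,0,0]],[15,[14,-0.5,64],[0,0,0]],[15,[14,-0.5,64],[0,0,0]]]' 25
python3 -m jog '[[15,[0,0,0],[0,0,0]],[15,[-12,0,0],[0,0,0]],[15,[-24,0,0],[0,0,0]],[15,[-32,0,0],[0,0,0]],[15,[-42,0,0],[0,0,0]],[15,[-54,0,0],[0,0,0]],[15,[-66,0,0],[0,0,0]],[15,[-78,0,0],[0,0,0]]]'
python3 -m jog '[[15,[-12,0,0],[0,0,0]],[15,[-24,0,0],[0,0,0]],[15,[-36,0,0],[0,0,0]],[15,[-48,0,0],[0,0,0]],[15,[-60,0,0],[0,0,0]],[15,[-72,0,0],[0,0,0]],[15,[-84,0,0],[0,0,0]],[15,[-96,0,0],[0,0,0]]]'
python3 -m jog '[[15,[-12,0,0],[0,0,0]],[15,[-24,0,0],[0,0,0]],[15,[-34,0,0],[0,0,0]],[15,[-34,0,0],[0,0,0]],[15,[-34,0,0],[0,0,0]]]'
python3 -c "
from h import *
print(tolane(ctrl.observe()['tcp_pos'][:2]*1000))
snap('scene','s2.png')
a=cv2.imread('pics/s2.png'); cv2.imwrite('pics/s2c.png',cv2.resize(a[130:270,40:330],None,fx=2.7,fy=2.7,interpolation=cv2.INTER_CUBIC))"
```

```text
t: 24.85
tcp_pos: [0.4527, -0.0732, 0.0514]
eef_rot: [180.0, 0.0, 170.0]
force: [-0.7, 0.9, 1.8]
opening: 0.0218
finger_force: 25.0
t: 25.85
tcp_pos: [0.5286, -0.0869, 0.0501]
eef_rot: [180.0, -0.2, 169.9]
force: [-3.8, 4.8, -1.7]
opening: 0.0216
finger_force: 25.0
t: 26.85
tcp_pos: [0.6208, -0.1034, 0.0492]
eef_rot: [-180.0, -0.5, 169.9]
force: [-6.2, 4.3, -1.7]
opening: 0.0216
finger_force: 25.0
t: 27.48
tcp_pos: [0.6571, -0.1098, 0.05]
eef_rot: [-180.0, -0.1, 169.9]
force: [-0.4, 1.8, -4.2]
opening: 0.0215
finger_force: 25.0
[-112.23543898   -2.32134217]
```

View pics/s2c.png

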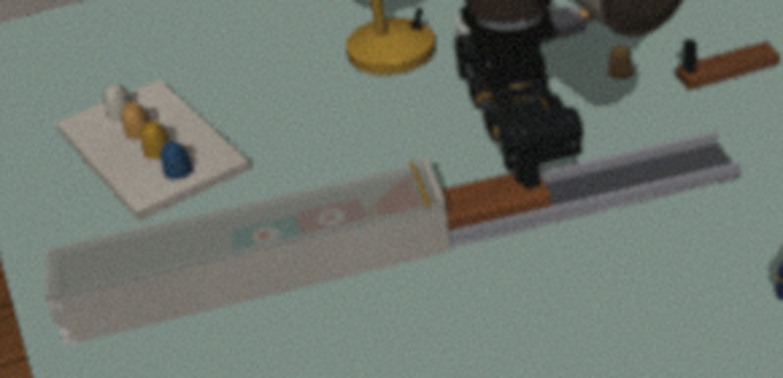

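The scene crop shows teal (265,235) and red (333,217) in file inside, with the flap on the bar. I draw back, then fetch cream.

```bash
python3 -m jog '[[15,[20,0,0],[0,0,0]],[15,[50,0.5,0],[0,0,0]],[15,[85,1,0],[0,0,0]],[15,[120,1,0],[0,0,0]],[15,[155,1,0],[0,0,0]],[15,[180,1,0],[0,0,0]],[15,[192,1,0],[0,0,0]],[15,[192,1,0],[0,0,0]]]'
python3 -m jog '[[60,[0,0,0],[0,0,0]],[60,[0,0,0],[0,0,0]],[60,[0,0,0],[0,0,0]],[60,[0,0,-60],[0,0,0]],[60,[0,0,-100],[0,0,0]],[60,[-60,0,-100],[0,0,0]],[60,[-120,0,-100],[0,0,0]],[60,[-160,0,-100],[0,0,0]]]'
python3 - <<'E'
from h import *
d=snap('top'); P=cloud(d); boxes(P,['navy','cream'])
go((435,283),150,195.8)
E
```

```text
t: 28.52
tcp_pos: [0.4693, -0.0753, 0.0519]
eef_rot: [180.0, 0.2, 170.0]
force: [0.5, -0.4, -2.5]
opening: 0.0221
finger_force: 25.0
t: 29.52
tcp_pos: [0.6285, -0.1037, 0.1509]
eef_rot: [180.0, 0.1, 169.9]
force: [-0.4, 0.1, 0.0]
opening: 0.0595
finger_force: 0.0
navy [476. 140.] 30.0 65.5 45.8 39.6 372.0
cream [433. 283.] 15.6 66.5 46.4 39.7 393.0
shift [262.  347.1  -1.4] turn [ -0.1   0.2 -25.8]
```

```bash
python3 -m jog '[[65,[36,48,0],[0,0,-4]],[65,[72,96,0],[0,0,-8]],[65,[108,144,0],[0,0,-12]],[65,[144,192,0],[0,0,-16]],[65,[180,240,0],[0,0,-20]],[65,[216,288,0],[0,0,-24]],[65,[244,325,0],[0,0,-25.8]],[65,[262,347,0],[0,0,-25.8]]]'
python3 -m jog '[[65,[0,0,0],[0,0,0]],[65,[0,0,0],[0,0,0]],[65,[0,0,0],[0,0,0]]]'
python3 - <<'E'
from h import *
d,c=near(435,283); go(c[0],17,180+(c[2] if c[1][0]>c[1][1] else c[2]-90))
E
```

```text
t: 30.58
tcp_pos: [0.4274, 0.2862, 0.1511]
eef_rot: [180.0, 0.0, -164.1]
force: [0.4, -0.1, -0.2]
opening: 0.0652
finger_force: 0.0
t: 30.95
tcp_pos: [0.4289, 0.2834, 0.151]
eef_rot: [-180.0, -0.0, -164.3]
force: [0.4, 0.2, -0.1]
opening: 0.0649
finger_force: 0.0
3386 ((433.20294189453125, 283.2207946777344), (63.03723907470703, 46.03752136230469), 15.221857070922852)
shift [ -4.1  -1.3 134. ] turn [-0.  -0.   0.4]
```

```bash
python3 -m jog '[[65,[-4,-1,50],[0,0,0.4]],[65,[-4,-1,95],[0,0,0.4]],[65,[-4,-1,122],[0,0,0.4]],[65,[-4,-1,133],[0,0,0.4]],[65,[-4,-1,133],[0,0,0.4]],[30,[-4,-1,133],[0,0,0.4]],[30,[-4,-1,133],[0,0,0.4]],[30,[-4,-1,133],[0,0,0.4]]]' 25
python3 -m jog '[[30,[0,0,0],[0,0,0]],[30,[0,0,0],[0,0,0]],[30,[0,0,-10],[0,0,0]],[30,[0,0,-40],[0,0,0]],[30,[0,0,-80],[0,0,0]],[30,[0,0,-110],[0,0,0]],[30,[0,0,-110],[0,0,0]]]'
python3 -c "
from h import *
go(lane(-85),127,169.9)"
```

```text
t: 32.0
tcp_pos: [0.4329, 0.2845, 0.019]
eef_rot: [180.0, 0.1, -164.6]
force: [-0.3, -0.7, 4.9]
opening: 0.0457
finger_force: 25.0
t: 32.88
tcp_pos: [0.4335, 0.2856, 0.1304]
eef_rot: [179.8, 0.3, -164.6]
force: [-0.6, -0.3, -2.2]
opening: 0.0458
finger_force: 25.0
shift [-136.4 -450.1    2.5] turn [ 0.3  0.2 25.5]
```

```bash
python3 -m jog '[[30,[-15,-50,0],[0,0,4]],[30,[-31,-103,0],[0,0,8]],[30,[-47,-157,0],[0,0,12]],[30,[-64,-210,0],[0,0,16]],[30,[-80,-265,0],[0,0,20]],[30,[-97,-320,0],[0,0,23]],[30,[-114,-375,0],[0,0,25.5]],[30,[-126,-415,2],[0,0,25.5]]]'
python3 -m jog '[[30,[0,0,0],[0,0,0]],[30,[0,0,0],[0,0,0]]]'
python3 -c "
from h import *
go(lane(-85),97,169.9)"
```

```text
t: 33.88
tcp_pos: [0.6639, -0.0845, 0.1234]
eef_rot: [-180.0, -0.2, 169.7]
force: [-0.1, 0.5, -1.3]
opening: 0.0458
finger_force: 25.0
t: 34.12
tcp_pos: [0.6627, -0.0822, 0.1239]
eef_rot: [-180.0, -0.2, 169.8]
force: [-0.3, 0.7, -2.4]
opening: 0.0459
finger_force: 25.0
shift [-26.6 -25.7  26.8] turn [-0.  -0.2 -0.1]
```

```bash
python3 -m jog '[[30,[-26.5,-25.5,10],[0,0,0]],[30,[-26.5,-25.5,26],[0,0,0]],[30,[-26.5,-25.5,26],[0,0,0]],[30,[-26.5,-25.5,26],[0,0,0]],[30,[-26.5,-25.5,26],[0,0,0]]]'
cat >> h.py <<'E'
def held():
    go(lane(-85),25,169.9); print(tolane(ctrl.observe()['tcp_pos'][:2]*1000))
    d=snap('wrist'); P=cloud(d); Z=P[...,2]; q=P[(Z>.108)&(Z<.13)]*1000; L=np.array([tolane(p) for p in q[:,:2]]); k=(abs(L[:,1])<23)&(abs(L[:,0]+85)<60); print(k.sum(),np.percentile(L[k],[1,99],axis=0),np.median(q[k][:,2]))
E
python3 -c "
from h import *
held()"
```

```text
t: 34.75
tcp_pos: [0.6858, -0.1114, 0.101]
eef_rot: [180.0, 0.1, 169.9]
force: [0.5, 0.4, -2.3]
opening: 0.0459
finger_force: 25.0
shift [ 1.5 -1.1 76. ] turn [0.  0.1 0. ]
[-83.61322713   1.10774125]
8300 [[-116.83675061  -22.22833716]
 [ -54.5853255    22.29034265]] 121.56975342161905
```

```bash
python3 -m jog '[[30,[1,-1,0],[0,0,0]],[30,[1,-1,40],[0,0,0]],[30,[1,-1,62],[0,0,0]],[30,[1,-1,72],[0,0,0]],[30,[1,-1,75],[0,0,0]],[30,[1,-1,75],[0,0,0]]]'
python3 -m jog '[[60,[0,0,0],[0,0,0]],[60,[0,0,0],[0,0,0]],[60,[0,0,-45],[0,0,0]],[60,[0,0,-90],[0,0,0]],[60,[60,0,-90],[0,0,0]],[60,[120,0,-90],[0,0,0]],[60,[180,0,-90],[0,0,0]],[60,[218,0,-90],[0,0,0]]]'
python3 -m jog '[[60,[0,0,0],[0,0,0]],[60,[0,0,0],[0,0,0]]]'
cat >> h.py <<'E'
def inlane():
    d=snap('top'); P=cloud(d); boxes(P,['navy','cream'])
    Z=P[...,2]; q=P[(Z>.038)&(Z<.052)]*1000; L=np.array([tolane(p) for p in q[:,:2]]); k=(abs(L[:,1])<27)&(L[:,0]<-40)&(L[:,0]>-150); print(np.percentile(L[k],[2,98],axis=0),np.median(q[k][:,2]))
E
python3 - <<'E'
from h import *
post(); inlane()
E
```

```text
t: 35.55
tcp_pos: [0.6853, -0.1131, 0.0261]
eef_rot: [180.0, 0.1, 169.9]
force: [0.9, 0.8, -2.1]
opening: 0.0458
finger_force: 25.0
t: 36.55
tcp_pos: [0.4675, -0.0745, 0.1158]
eef_rot: [180.0, 0.1, 169.9]
force: [0.3, 0.0, 0.5]
opening: 0.0602
finger_force: 0.0
t: 36.8
tcp_pos: [0.4713, -0.0745, 0.1161]
eef_rot: [180.0, 0.2, 169.9]
force: [-0.2, -0.5, 0.7]
opening: 0.0599
finger_force: 0.0
((460.9106750488281, -74.02179718017578), (22.015867233276367, 17.371240615844727), 79.57412719726562) [-311.62351645   -1.15215678]
shift [10.7 -1.4 64.7] turn [ 0.   0.1 -0. ]
navy none
cream none
[[-114.4235449   -21.35974792]
 [ -52.33058629   22.36637473]] 45.6796084986872
```

Cream is down properly in the lane, top at 46 mm. Post at -312, so I push 202 mm to -110.

```bash
python3 -m jog '[[60,[10.5,-1.2,20],[0,0,0]],[60,[10.5,-1.2,64],[0,0,0]],[60,[10.5,-1.2,64],[0,0,0]],[15,[10.5,-1.2,64],[0,0,0]],[15,[10.5,-1.2,64],[0,0,0]],[15,[10.5,-1.2,64],[0,0,0]],[15,[10.5,-1.2,64],[0,0,0]],[15,[10.5,-1.2,64],[0,0,0]]]' 25
python3 -m jog '[[15,[0,0,0],[0,0,0]],[15,[-12,0,0],[0,0,0]],[15,[-20,0,0],[0,0,0]],[15,[-30,0,0],[0,0,0]],[15,[-42,0,0],[0,0,0]],[15,[-54,0,0],[0,0,0]],[15,[-66,0,0],[0,0,0]],[15,[-78,0,0],[0,0,0]]]'
python3 -m jog '[[15,[-12,0,0],[0,0,0]],[15,[-24,0,0],[0,0,0]],[15,[-36,0,0],[0,0,0]],[15,[-48,0,0],[0,0,0]],[15,[-60,0,0],[0,0,0]],[15,[-72,0,0],[0,0,0]],[15,[-84,0,0],[0,0,0]],[15,[-96,0,0],[0,0,0]]]'
python3 -m jog '[[15,[-12,0,0],[0,0,0]],[15,[-24,0,0],[0,0,0]],[15,[-30,0,0],[0,0,0]],[15,[-30,0,0],[0,0,0]],[15,[-30,0,0],[0,0,0]]]'
python3 -c "
from h import *
print(tolane(ctrl.observe()['tcp_pos'][:2]*1000))
snap('scene','s3.png')
a=cv2.imread('pics/s3.png'); cv2.imwrite('pics/s3c.png',cv2.resize(a[130:270,40:330],None,fx=2.7,fy=2.7,interpolation=cv2.INTER_CUBIC))"
```

```text
t: 37.9
tcp_pos: [0.4596, -0.0738, 0.0514]
eef_rot: [180.0, 0.0, 169.9]
force: [-0.4, 0.6, 2.2]
opening: 0.0216
finger_force: 25.0
t: 38.9
tcp_pos: [0.5361, -0.0881, 0.0505]
eef_rot: [-180.0, -0.1, 169.8]
force: [-5.6, 2.4, -0.7]
opening: 0.022
finger_force: 25.0
t: 39.9
tcp_pos: [0.6296, -0.1048, 0.0501]
eef_rot: [-180.0, -0.3, 169.8]
force: [-5.0, 1.1, -0.9]
opening: 0.022
finger_force: 25.0
t: 40.52
tcp_pos: [0.6614, -0.1101, 0.0514]
eef_rot: [180.0, 0.2, 169.9]
force: [0.1, -0.7, -3.3]
opening: 0.0218
finger_force: 25.0
[-107.8938472    -1.83109368]
```

View pics/s3c.png

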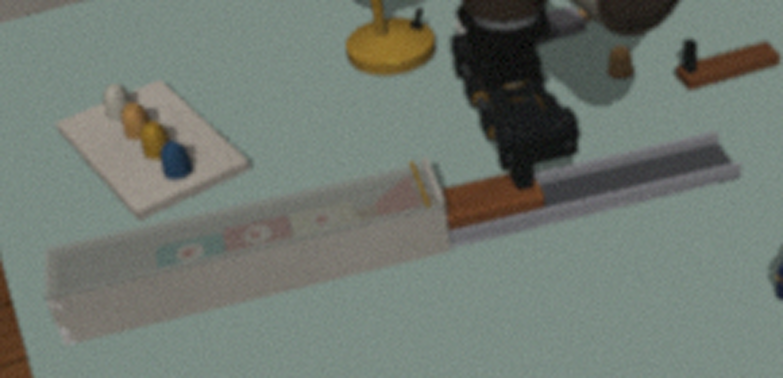

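The scene crop shows teal (190,250), red (258,233) and cream (322,219) inside. I draw back and fetch navy.

```bash
python3 -m jog '[[15,[20,0,0],[0,0,0]],[15,[50,0.5,0],[0,0,0]],[15,[85,1,0],[0,0,0]],[15,[120,1,0],[0,0,0]],[15,[155,1,0],[0,0,0]],[15,[182,1,0],[0,0,0]],[15,[196,1,0],[0,0,0]],[15,[196,1,0],[0,0,0]]]'
python3 -m jog '[[60,[0,0,0],[0,0,0]],[60,[0,0,0],[0,0,0]],[60,[0,0,0],[0,0,0]],[60,[0,0,-60],[0,0,0]],[60,[0,0,-100],[0,0,0]],[60,[-60,0,-100],[0,0,0]],[60,[-120,0,-100],[0,0,0]],[60,[-160,0,-100],[0,0,0]]]'
python3 - <<'E'
from h import *
d=snap('top'); P=cloud(d); boxes(P,['navy'])
go((477,140),150,210)
E
```

```text
t: 41.58
tcp_pos: [0.4682, -0.0741, 0.052]
eef_rot: [180.0, 0.2, 169.9]
force: [0.6, -0.2, -1.7]
opening: 0.0217
finger_force: 25.0
t: 42.58
tcp_pos: [0.6274, -0.1032, 0.1508]
eef_rot: [180.0, 0.1, 169.8]
force: [-0.6, 0.5, 0.3]
opening: 0.0601
finger_force: 0.0
navy [476. 140.] 29.9 66.4 45.8 39.8 370.0
shift [195.  212.9  -1. ] turn [ -0.1   0.2 -40.1]
```

```bash
python3 -m jog '[[65,[35,38,0],[0,0,-7]],[65,[70,76,0],[0,0,-14]],[65,[105,114,0],[0,0,-21]],[65,[140,152,0],[0,0,-28]],[65,[170,186,0],[0,0,-35]],[65,[189,207,0],[0,0,-40]],[65,[191,212,0],[0,0,-40]],[65,[191,212,0],[0,0,-40]]]'
python3 -m jog '[[65,[0,0,0],[0,0,0]],[65,[0,0,0],[0,0,0]]]'
python3 - <<'E'
from h import *
d,c=near(477,140); go(c[0],17,180+(c[2] if c[1][0]>c[1][1] else c[2]-90))
E
```

```text
t: 43.62
tcp_pos: [0.4745, 0.1398, 0.151]
eef_rot: [-180.0, 0.0, -150.2]
force: [0.4, -0.7, -0.3]
opening: 0.065
finger_force: 0.0
t: 43.88
tcp_pos: [0.4745, 0.139, 0.1508]
eef_rot: [-180.0, -0.0, -150.2]
force: [0.7, -0.3, -0.6]
opening: 0.0652
finger_force: 0.0
3407 ((476.3187561035156, 139.7876434326172), (63.90971755981445, 46.17323684692383), 29.3070125579834)
shift [ -2.   -0.3 133.9] turn [-0.  -0.   0.5]
```

```bash
python3 -m jog '[[65,[-2,0,50],[0,0,0.4]],[65,[-2,0,95],[0,0,0.4]],[65,[-2,0,122],[0,0,0.4]],[65,[-2,0,133],[0,0,0.4]],[65,[-2,0,133],[0,0,0.4]],[30,[-2,0,133],[0,0,0.4]],[30,[-2,0,133],[0,0,0.4]],[30,[-2,0,133],[0,0,0.4]]]' 25
python3 -m jog '[[30,[0,0,0],[0,0,0]],[30,[0,0,0],[0,0,0]],[30,[0,0,-10],[0,0,0]],[30,[0,0,-40],[0,0,0]],[30,[0,0,-80],[0,0,0]],[30,[0,0,-110],[0,0,0]],[30,[0,0,-110],[0,0,0]]]'
python3 -c "
from h import *
go(lane(-85),127,169.9)"
```

```text
t: 44.92
tcp_pos: [0.4765, 0.141, 0.019]
eef_rot: [-180.0, 0.1, -150.5]
force: [-0.5, -0.1, 4.2]
opening: 0.0461
finger_force: 25.0
t: 45.8
tcp_pos: [0.477, 0.1416, 0.1304]
eef_rot: [180.0, 0.3, -150.5]
force: [0.7, 0.9, -2.1]
opening: 0.0458
finger_force: 25.0
shift [ -55.5 -323.     3.5] turn [ 0.1  0.3 39.6]
```

```bash
python3 -m jog '[[30,[-8,-45,0],[0,0,6]],[30,[-16,-92,0],[0,0,12]],[30,[-24,-140,0],[0,0,18]],[30,[-33,-190,0],[0,0,24]],[30,[-42,-240,0],[0,0,31]],[30,[-50,-288,0],[0,0,38]],[30,[-55,-318,2],[0,0,39.6]],[30,[-55.5,-323,2],[0,0,39.6]]]'
python3 -m jog '[[30,[0,0,10],[0,0,0]],[30,[0,0,25],[0,0,0]],[30,[0,0,25],[0,0,0]],[30,[0,0,25],[0,0,0]]]'
python3 -c "
from h import *
held()"
```

```text
t: 46.8
tcp_pos: [0.6824, -0.1148, 0.1226]
eef_rot: [-180.0, -0.3, 169.7]
force: [0.1, 1.1, -1.9]
opening: 0.0459
finger_force: 25.0
t: 47.3
tcp_pos: [0.683, -0.1126, 0.1012]
eef_rot: [-180.0, 0.0, 169.9]
force: [0.2, 0.3, -1.9]
opening: 0.0458
finger_force: 25.0
shift [-1.2  0.6 76.2] turn [-0.  0.  0.]
[-86.17473158  -0.54617617]
8421 [[-120.1686822   -22.41376923]
 [ -56.95210815   21.93157074]] 121.6963784169783
```

```bash
python3 -m jog '[[30,[-3,0.5,0],[0,0,0]],[30,[-3,0.5,40],[0,0,0]],[30,[-3,0.5,62],[0,0,0]],[30,[-3,0.5,72],[0,0,0]],[30,[-3,0.5,75],[0,0,0]],[30,[-3,0.5,75],[0,0,0]]]'
python3 -m jog '[[60,[0,0,0],[0,0,0]],[60,[0,0,0],[0,0,0]],[60,[0,0,-45],[0,0,0]],[60,[0,0,-90],[0,0,0]],[60,[60,0,-90],[0,0,0]],[60,[120,0,-90],[0,0,0]],[60,[180,0,-90],[0,0,0]],[60,[222,0,-90],[0,0,0]]]'
python3 -m jog '[[60,[0,0,0],[0,0,0]],[60,[0,0,0],[0,0,0]]]'
python3 - <<'E'
from h import *
post(); inlane()
E
```

```text
t: 48.1
tcp_pos: [0.6869, -0.1132, 0.027]
eef_rot: [180.0, 0.1, 169.9]
force: [0.3, -0.5, -0.8]
opening: 0.0458
finger_force: 25.0
t: 49.1
tcp_pos: [0.4653, -0.074, 0.1168]
eef_rot: [180.0, 0.1, 169.9]
force: [0.1, -0.3, 0.8]
opening: 0.0599
finger_force: 0.0
t: 49.35
tcp_pos: [0.4689, -0.074, 0.1171]
eef_rot: [180.0, 0.2, 169.9]
force: [1.1, 0.0, -0.1]
opening: 0.0599
finger_force: 0.0
((463.16473388671875, -73.38639831542969), (21.7906436920166, 17.711904525756836), 79.23953247070312) [-3.09514038e+02 -1.34997843e-01]
shift [ 6.2 -0.5 65.8] turn [ 0.   0.1 -0. ]
navy none
cream none
[[-114.11818348  -21.12622501]
 [ -52.97855951   22.4986892 ]] 45.99320201085605
```

```bash
python3 -m jog '[[60,[6,-0.5,20],[0,0,0]],[60,[6,-0.5,65],[0,0,0]],[60,[6,-0.5,65],[0,0,0]],[15,[6,-0.5,65],[0,0,0]],[15,[6,-0.5,65],[0,0,0]],[15,[6,-0.5,65],[0,0,0]],[15,[6,-0.5,65],[0,0,0]],[15,[6,-0.5,65],[0,0,0]]]' 25
python3 -m jog '[[15,[0,0,0],[0,0,0]],[15,[-12,0,0],[0,0,0]],[15,[-20,0,0],[0,0,0]],[15,[-30,0,0],[0,0,0]],[15,[-42,0,0],[0,0,0]],[15,[-54,0,0],[0,0,0]],[15,[-66,0,0],[0,0,0]],[15,[-78,0,0],[0,0,0]]]'
python3 -m jog '[[15,[-12,0,0],[0,0,0]],[15,[-24,0,0],[0,0,0]],[15,[-36,0,0],[0,0,0]],[15,[-48,0,0],[0,0,0]],[15,[-60,0,0],[0,0,0]],[15,[-72,0,0],[0,0,0]],[15,[-84,0,0],[0,0,0]],[15,[-96,0,0],[0,0,0]]]'
python3 -m jog '[[15,[-12,0,0],[0,0,0]],[15,[-24,0,0],[0,0,0]],[15,[-30,0,0],[0,0,0]],[15,[-30,0,0],[0,0,0]],[15,[-30,0,0],[0,0,0]]]'
python3 -c "
from h import *
print(tolane(ctrl.observe()['tcp_pos'][:2]*1000))"
```

```text
t: 50.45
tcp_pos: [0.4618, -0.0735, 0.0515]
eef_rot: [180.0, 0.0, 169.9]
force: [-0.3, 0.4, 1.7]
opening: 0.0216
finger_force: 25.0
t: 51.45
tcp_pos: [0.5352, -0.0878, 0.0505]
eef_rot: [-179.9, -0.5, 169.8]
force: [-17.6, 5.7, 20.8]
opening: 0.0218
finger_force: 25.0
t: 52.45
tcp_pos: [0.6312, -0.1045, 0.0498]
eef_rot: [-180.0, -0.4, 169.8]
force: [-6.7, 1.3, -0.5]
opening: 0.0222
finger_force: 25.0
t: 53.08
tcp_pos: [0.6629, -0.1097, 0.0508]
eef_rot: [180.0, 0.1, 169.8]
force: [-2.1, 0.2, -3.7]
opening: 0.0222
finger_force: 25.0
[-106.5103369    -1.18992138]
```

```bash
python3 -m jog '[[15,[20,0,0],[0,0,0]],[15,[50,0.5,0],[0,0,0]],[15,[85,1,0],[0,0,0]],[15,[120,1,0],[0,0,0]],[15,[145,1,0],[0,0,0]],[15,[160,1,0],[0,0,0]],[15,[160,1,0],[0,0,0]],[15,[160,1,0],[0,0,0]]]'
python3 -m jog '[[60,[0,0,0],[0,0,0]],[60,[0,0,0],[0,0,0]],[60,[0,0,0],[0,0,0]],[60,[0,0,-60],[0,0,0]],[60,[0,0,-120],[0,0,0]],[60,[0,0,-170],[0,0,0]],[60,[0,0,-170],[0,0,0]],[60,[0,0,-170],[0,0,0]]]'
python3 -c "
from h import *
d=snap('scene','s4.png'); snap('top','t4.png')
a=cv2.imread('pics/s4.png'); cv2.imwrite('pics/s4c.png',cv2.resize(a[130:270,40:330],None,fx=2.7,fy=2.7,interpolation=cv2.INTER_CUBIC))"
```

```text
t: 54.08
tcp_pos: [0.5071, -0.0802, 0.0517]
eef_rot: [180.0, 0.2, 169.9]
force: [-0.8, 0.4, -0.0]
opening: 0.0219
finger_force: 25.0
t: 55.08
tcp_pos: [0.5045, -0.0802, 0.2204]
eef_rot: [180.0, -0.1, 169.8]
force: [0.5, 0.4, -0.4]
opening: 0.0602
finger_force: 0.0
```

View pics/s4c.png

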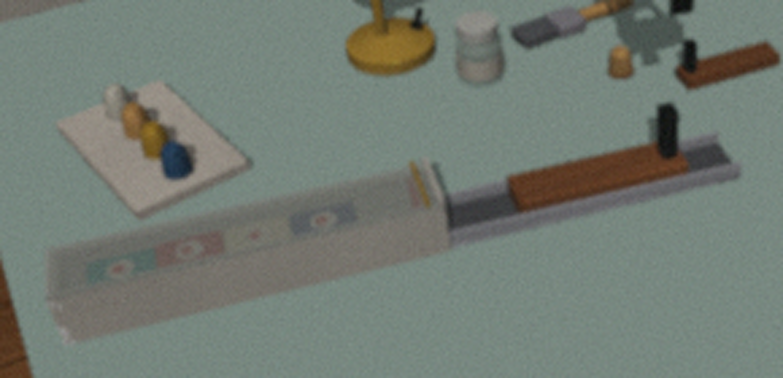

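View pics/t4.png

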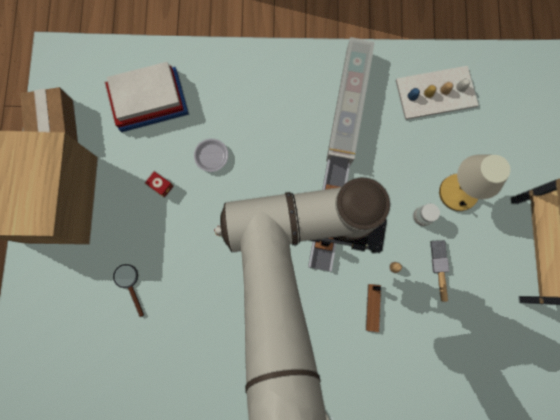

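All four boxes (teal, red, cream, navy) are in the case. The flap hangs shut at (418,188), and the pusher lies flat with its nose back at (512,190). The other items have not moved.

```bash
python3 -c "
from h import *
print(order.hand_in())"
```

```text
the job is handed in; nothing more can be done
None
```

All four boxes (teal, red, cream and navy) are inside the case with the flap hanging shut, the pusher lies flat in the lane with its nose drawn back out from under the roof, and I handed the job in at about 55 s.

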